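Show a sample cell to the inspection camera

ROBOT

A 6-joint arm with a two-finger parallel gripper is mounted at the origin on the work surface. World frame = base frame: x ahead of the robot, y to its left, z up, the work surface at z = 0. Lengths are in mm, angles in rad, forces in N, time in s.
With the tool pointing down it reaches from about 400 to 925 mm from the base axis. Payload 12.5 kg.
Tool frame: the origin (TCP) lies midway between the tips of the shut fingers; the grasp point (between the pads) lies 19 mm behind it; y points along the fingers, x is the direction in which the jaws open and shut, and the axes are right-handed (so a half turn about y gives the same grasp; the last joint's range is limited). The gripper opens to 95 mm and grips with 3 to 60 N. Pads are 20 mm wide; open, the fingers measure 119 mm over their backs; the gripper's body (75 mm by 180 mm) begins 59 mm behind the grasp point.
Start: joints at [-1.21, 0.491, 1.559, -0, 1.092, -0.106], TCP at [281.294, -558.14, 214.661] pointing down, gripper open.
Joint ranges: [-3.1, 3.1], [-0.84, 2.19], [0.05, 2.79], [-1.13, 4.28], [0.06, 2.93], [-2.69, 2.69]. Speed limits (rad/s): [2.22, 2.22, 2.79, 3.14, 3.14, 3.14].

INTERFACE

Orientations are given as [roll, pitch, yaw] about the fixed x, y, z axes, in that order (R = Rz(yaw) Ry(pitch) Rx(roll)).
In Python, from cell import env, vision, job gives the robot as it stands.
- The arm moves only by the shell command python3 -m crank 'ROWS' [OPENING]. ROWS is JSON, a list of rows, each a list of 6 numbers: the shift along the tool's x, y, z in mm, then the turn, a rotation vector about the tool's x, y, z in degrees. In form: [[x, y, z, rx, ry, rz], ...]. A call has 1 to 5 rows; each row is the pose to reach, as a shift and turn from the pose measured when the call began, along the tool's axes at that moment; what a row does not reach only later rows make up. A row lasts 1/10 s, in which the tool goes at most 50 mm and 8.59 degrees, less where a joint would pass 70% of its speed; a pose out of reach is approached as far as the arm can. A call with a gripper value outside its range is refused whole. OPENING is the opening, from 0 (shut) to 1 (fully open), set as the call begins (- or left out, the last holds). The fingers move at their own pace and stop on an object; the grip force is fixed at half the most. Time passes only in rows, so rows that repeat a pose let the fingers close. It gives the time, the measured TCP pose, the force and the opening at its end, in the units of the state.
- env.state(): the state, without advancing time (a new reading comes with each control period).
- vision.read_camera(name): name is "scene" or "side" or "wrist"; returns (picture, depth): 384x512x3 uint8, blue, green, red; 384x512 float32, mm along the optical axis (not along the pixel's ray), 0 where there is no reading.
- vision.calibration(name): a dict with "vertical_fov" (degrees; the focal length in pixels is half the picture's height over the tangent of half this angle, whatever the lens; pixels are square), "cx", "cy" (the principal point, pixels), "pose" (4x4, takes a point from camera to world coordinates). Camera axes: x right, y down, z forward; pixel columns grow to the right and rows downward; lengths in mm; the calibration is good to about 2 mm. A picture is of the moment at which its call begins: read the wrist's pose just before it. calibration takes no time and is no camera call; for the wrist camera it gives the pose at the moment of the call.
- job.job_done(): hands the job in, once; it reports no verdict.
The state is a dict: "t": time; "joints": joint angles; "qvel": joint speeds; "tau": joint torques, N m; "eef_pos": TCP position; "tcp_rot": TCP orientation; "ft_force": force on the tool from outside, world axes, zero at the start; "moment": the same for the moment, N m; "opening": opening from 0.0 (shut) to 1.0 (fully open).
Only numpy, scipy, OpenCV 4.12 (cv2) and the standard library are available. Lean on these libraries where they do the work, as an engineer would, in place of code of your own. Each camera call takes 0.05 s, during which the arm holds its last target.

TASK

First push the open blue filter drawer of the inspection stand fully home. Then take the orange-capped sample cell out of the rack and hold it upright in the air in front of the camera, with the middle of its glass body level with the lens and straight above the centre of the yellow disc, and one of its two clear faces turned squarely to the lens. Finish while still holding it there, and leave the other cells, bottles, jar and beaker standing where they are.

Things in the scene. Friction and masses are not known exactly. Their poses are not given: they have to be found in the camera images.
- drawer (a joint): blue-fronted filter drawer in the base of the white stand; slides out along the stand's -x, towards the robot. Value in m: 0 = fully home against its stop; positive = pulled out by that much. Starts 50 to 100 mm out. About 2 N of dry friction plus a light drag (6 N per m/s), no spring; stays where it is left.
- drawer_front (a point): centre of the outer face of the drawer's flat blue front plate (194 mm wide, 58 mm tall, lower edge 8 mm above the table; this point is 37 mm above the table). Moves with the drawer; its x axis is the stand's x and points into the stand, the way the drawer is pushed home. A dark grip slot is marked near the upper edge.
- stand: white inspection stand, fixed, small random yaw. Origin on the table under the base's middle, x from front to rear. Base 200 mm wide, 75 mm high, local x -108 (drawer front when home) to 110 mm. On it at the rear a grey camera head (local x 38 to 110, y -30 to 30 mm, top 191 mm) whose red-ringed lens looks level to the front (-x). Yellow disc, 32 mm diameter, on the base's top.
- lens (a point): centre of the lens front, 165 mm above the table, 38 mm on the +x side of the stand's origin. Its x axis is the stand's x axis; the lens looks along -x.
- view_spot (a point): the empty point in the air where the middle of the cell's glass body is to be held: on the lens axis, 88 mm in front of the lens, straight above the yellow disc's centre, 165 mm above the table (90 mm above the base's top). Its x axis is the stand's x axis (the lens axis), z is up.
- rack: white plastic rack fixed to the table, 70 x 250 x 45 mm, with a row of four square holes along its y axis (at y = -90, -30, 30, 90 mm), each 27 mm wide and 35 mm deep. Origin: centre of its underside. It is turned by a different yaw each time.
- cell_orange: cell to be shown, in any rack hole: square glass body 24x24x60 mm, square orange cap 28x28x22 mm on top, 40 to 85 g. Origin: centre of underside, z up; in the rack it is 10 mm above the table. Faces towards its +y and -y are clear green-tinted, towards +x and -x frosted white; a black bar on the cap runs along y. In the rack its y lies along the rack's row, within 0.1 rad.
- cell_mid (a point): the middle of the orange-capped cell's glass body, 30 mm above its underside; axes as the cell's.
- cell_white: another sample cell, white cap, same shape and size as the orange-capped one, standing in the same rack; leave it alone. Origin: centre of its underside.
- cell_black: another sample cell, black cap, same shape and size as the orange-capped one, standing in the same rack; leave it alone. Origin: centre of its underside.
- cell_green: another sample cell, green cap, same shape and size as the orange-capped one, standing in the same rack; leave it alone. Origin: centre of its underside.
- reagent0: amber reagent bottle with a blue cap, 34 mm diameter, 75 mm tall, standing on the table behind the rack; leave it alone. Origin: centre of its underside.
- reagent1: amber reagent bottle with a blue cap, 34 mm diameter, 75 mm tall, standing on the table behind the rack; leave it alone. Origin: centre of its underside.
- reagent2: amber reagent bottle with a blue cap, 34 mm diameter, 75 mm tall, standing on the table behind the rack; leave it alone. Origin: centre of its underside.
- jar: white plastic jar, 64 mm diameter, 90 mm tall, standing on the table to the left of the stand; leave it alone. Origin: centre of its underside.
- beaker: clear plastic beaker, 66 mm across the rim, 75 mm tall, standing on the table at the left; leave it alone. Origin: centre of its underside.

How it is judged:
By the outcome, as a careful person would: the job done as asked, in the order asked, and still so for the second after the job is handed in, while the arm keeps its last pose, push and grip.
It also fails if it takes over 59 s, if anything falls off the work surface, if the arm or the gripper's body presses on something with over 40 N, if the wrist force passes 120 N, or if a joint passes its speed limit or range.

## Working session

There is one attempt and no reset: what is moved stays moved. The work goes in short steps, Python scripts to look and compute and a shell command to move; the robot and the scene stay as the last step left them, time stands still between calls to the robot, and variables do not carry over. Pictures are saved under pics/ and viewed, and the job is handed in when it is done.

```bash
ls; mkdir -p pics; python3 - <<'E'
from cell import env, vision, job
import cv2,numpy as np
print(env.state())
for n in ("scene","side","wrist"):
    c=vision.calibration(n); p,d=vision.read_camera(n)
    print(n,c); cv2.imwrite(f"pics/{n}0.png",p); np.savez(f"pics/{n}0.npz",p=p,d=d,pose=c["pose"],f=192/np.tan(np.radians(c["vertical_fov"]/2)),cx=c["cx"],cy=c["cy"])
E
```

```text
pics
{'t': 0.0, 'joints': array([-1.20958064e+00,  4.91552230e-01,  1.55943713e+00, -2.30323738e-05,
        1.09171448e+00, -1.05609917e-01]), 'qvel': array([-0.00121725, -0.00017011,  0.00050921, -0.00064725,  0.00060185,
        0.00106077]), 'tau': array([-2.04291558e-03, -6.12655592e+01, -2.58178622e+01,  6.91750715e-02,
        4.82628378e-02, -8.51070740e-05]), 'eef_pos': array([ 281.20720472, -557.89280896,  214.07055003]), 'tcp_rot': array([-1.57069951e+00,  1.10714363e-03, -1.10396004e+00]), 'ft_force': array([ 0.02171605, -0.60088866,  0.49041729]), 'moment': array([ 0.02398847, -0.04807432, -0.03230435]), 'opening': 0.9996742802140774}
scene {'vertical_fov': 48.57170683562773, 'cx': 261.4161441147443, 'cy': 189.29515208924556, 'pose': array([[ 8.11289381e-01,  3.66178862e-01, -4.55765928e-01,
         1.14461978e+03],
       [ 5.84454417e-01, -5.27859776e-01,  6.16260570e-01,
        -7.01941847e+02],
       [-1.49189067e-02, -7.66340067e-01, -6.42261885e-01,
         9.16122151e+02],
       [ 0.00000000e+00,  0.00000000e+00,  0.00000000e+00,
         1.00000000e+00]])}
s
[... 183 characters left out ...]

       [-4.15142666e-01, -6.00766029e-01,  6.83181341e-01,
        -8.32625209e+02],
       [-1.86282608e-02, -7.45178986e-01, -6.66604281e-01,
         9.87721169e+02],
       [ 0.00000000e+00,  0.00000000e+00,  0.00000000e+00,
         1.00000000e+00]])}
wrist {'vertical_fov': 69.15163974599862, 'cx': 256.96143618560984, 'cy': 189.5722280022136, 'pose': array([[ 4.49686735e-01, -8.62080940e-01, -2.33662778e-01,
         3.46364184e+02],
       [-8.93186292e-01, -4.34112952e-01, -1.17320893e-01,
        -5.25200771e+02],
       [-2.95932590e-04,  2.61462040e-01, -9.65213714e-01,
         3.84688935e+02],
       [ 0.00000000e+00,  0.00000000e+00,  0.00000000e+00,
         1.00000000e+00]])}
```

View pics/scene0.png

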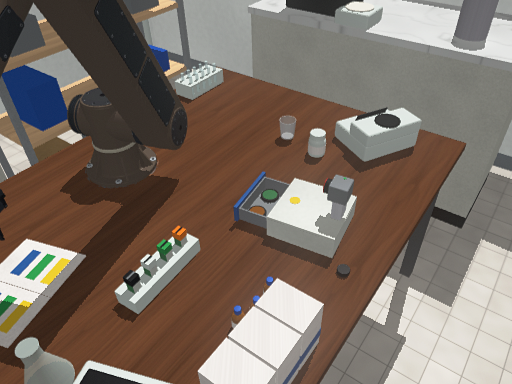

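View pics/side0.png

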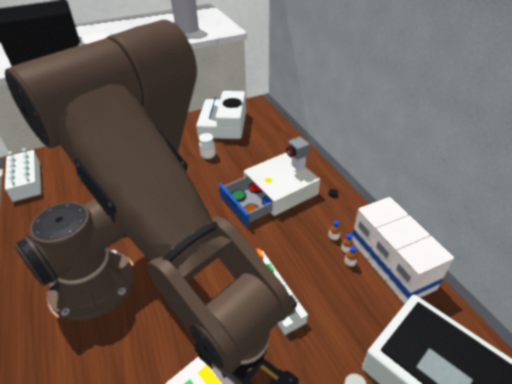

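View pics/wrist0.png

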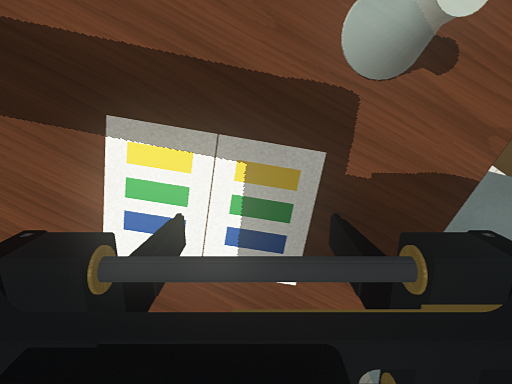

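The scene picture shows the open drawer (blue front about 250,200), the yellow disc (295,201), the lens head (340,188) and the rack with caps black (130,280), white (148,262), green (165,247) and orange (180,233). The orange cell is at the end nearest the stand.

```bash
cat > h.py <<'E'
import cv2,numpy as np
def load(n):
    z=np.load(f"pics/{n}.npz"); p,d=z["p"],z["d"]; T=z["pose"]; f=float(z["f"])
    v,u=np.mgrid[:384,:512]
    P=np.stack([(u-z["cx"])/f*d,(v-z["cy"])/f*d,d],-1)
    return p,d,P@T[:3,:3].T+T[:3,3],T,f,float(z["cx"]),float(z["cy"])
def snap(n,k):
    from cell import env,vision
    c=vision.calibration(n); p,d=vision.read_camera(n)
    cv2.imwrite(f"pics/{k}.png",p)
    np.savez(f"pics/{k}.npz",p=p,d=d,pose=c["pose"],f=192/np.tan(np.radians(c["vertical_fov"]/2)),cx=c["cx"],cy=c["cy"])
E
python3 - <<'E'
from h import *
for n in("scene0","side0"):
    p,d,W,*_=load(n)
    h=cv2.cvtColor(p,cv2.COLOR_BGR2HSV)
    H,S,V=[h[...,i].astype(int) for i in range(3)]
    x,y,z=W[...,0],W[...,1],W[...,2]
    tab=(d>0)&(x>300)&(x<900)&(y>-600)&(y<400)
    def rep(name,m):
        m=m&tab
        if m.sum()<4: print(n,name,m.sum());return
        q=W[m]; v,u=np.nonzero(m)
        print(n,name,m.sum(),"uv",u.mean().round(1),v.mean().round(1),"med",np.median(q,0).round(1),"min",np.percentile(q,3,0).round(1),"max",np.percentile(q,97,0).round(1))
    rep("disc",(H>22)&(H<32)&(S>150)&(z>60)&(z<90))
    rep("blue",(H>100)&(H<125)&(S>120)&(z>5)&(z<72))
    for nm,a,b in(("orange",5,18),("green",50,80)):
        rep(nm,(H>a)&(H<b)&(S>150)&(V>80)&(z>60)&(z<100)&(y<-100))
    rep("orangetop",(H>5)&(H<18)&(S>180)&(V>150)&(z>86)&(z<100))
    rep("basetop",(z>71)&(z<79)&(S<40)&(V>150)&(y>-150)&(x>550))
    rep("racktop",(z>41)&(z<49)&(S<50)&(V>120)&(y<-100)&(x<560))
    rep("head",(z>187)&(z<196))
for n,(a,b,c,e) in {"scene0":(100,150,370,320),"side0":(210,120,350,340)}.items():
    im=cv2.imread(f"pics/{n}.png")[b:e,a:c]
    s=min(800/im.shape[1],600/im.shape[0]); cv2.imwrite(f"pics/{n}z.png",cv2.resize(im,None,fx=s,fy=s,interpolation=cv2.INTER_CUBIC)); print(s)
E
```

```text
scene0 disc 49 uv 294.6 199.7 med [657.1 121.8  75.1] min [645.1 110.   72.1] max [670.4 134.5  77.2]
scene0 blue 233 uv 246.1 208.7 med [518.1  39.4  65. ] min [ 496.2 -280.    20.6] max [767.4 181.   71. ]
scene0 orange 142 uv 178.7 233.0 med [ 480.7 -184.    89.3] min [ 462.4 -194.8   72.4] max [ 490.2 -167.2   93.4]
scene0 green 117 uv 163.6 247.1 med [ 486.5 -245.5   89.7] min [ 467.2 -254.5   74.8] max [ 495.  -227.8   94.8]
scene0 orangetop 60 uv 178.3 230.5 med [ 477.4 -181.7   91.6] min [ 462.1 -193.3   88.5] max [ 489.3 -167.6   93.4]
scene0 basetop 2154 uv 305.0 206.4 med [693.3 115.1  74.4] min [617.2  30.2  71.6] max [805.3 214.6  77.6]
scene0 racktop 1272 uv 153.4 273.5 med [ 498.6 -300.4   44.7] min [ 452.3 -556.9   41.6] max [ 522.5 -153.9   48. ]
scene0 head 287 uv 341.3 183.1 med [791.  138.2 190.2] min [764.8 111.  187.3] max [816.6 167.8 192.8]
side0 disc 17 uv 268.2 179.9 med [657.9 119.4  77.3] min [648.7 112.4  75.3] max [666.3 128.8  79. ]
side0 blue 803 uv 305.5 232.7 med [623.1   7.5  44.4] min [ 493.4 -462.4   15.9] max [862.2 171.8  68.9]
side0 orange 32 uv 259.0 251.8 med [ 482.4 -177.6   93.1] min [ 475.7 -192.4   87.4] max [ 488.8 -164.8   97.4]
side0 green 2
side0 orangetop 29 uv 258.7 251.5 med [ 482.3 -176.5   93.4] min [ 475.6 -191.2   89.9] max [ 488.8 -164.8   97.4]
side0 basetop 1525 uv 279.2 176.8 med [702.2 115.3  76.3] min [617.2  28.5  72.6] max [794.3 221.9  78.7]
side0 racktop 335 uv 290.1 302.9 med [ 507.7 -376.3   45.9] min [ 458.7 -394.5   42.2] max [ 523.1 -173.7   48.5]
side0 head 167 uv 298.6 142.6 med [787.2 136.2 192.1] min [758.1 109.8 187.7] max [815.8 168.3 195.4]
2.962962962962963
2.727272727272727
```

View pics/scene0z.png

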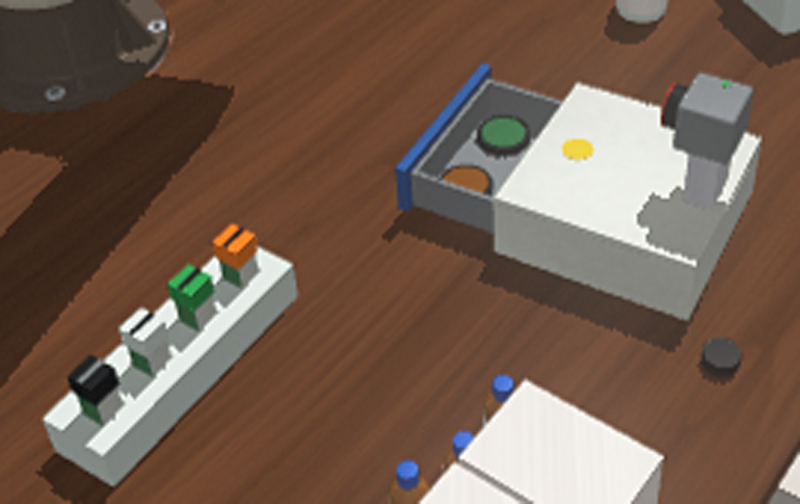

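```bash
python3 - <<'E'
from h import *
from scipy.optimize import minimize
for n in("scene0","side0"):
    p,d,W,*_=load(n)
    h=cv2.cvtColor(p,cv2.COLOR_BGR2HSV)
    H,S,V=[h[...,i].astype(int) for i in range(3)]
    x,y,z=W[...,0],W[...,1],W[...,2]
    def rect(name,m,it=1):
        m=cv2.morphologyEx((m&(d>0)).astype(np.uint8),cv2.MORPH_OPEN,np.ones((2,2),np.uint8))
        k,l,st,c=cv2.connectedComponentsWithStats(m); i=1+np.argmax(st[1:,4])
        r=cv2.minAreaRect(W[l==i][:,:2].astype(np.float32)); print(n,name,st[i,4],r, cv2.boxPoints(r).round(0).tolist()); return l==i
    rect("basetop",(z>70)&(z<80)&(S<60)&(V>120)&(y>-20)&(x>550)&(x<850)&(y<260))
    rect("head",(z>184)&(z<198)&(y>50)&(x>700))
    rect("rack",(z>5)&(z<49)&(S<60)&(V>110)&(y<-100)&(x<560)&(x>420)&(y>-450))
    rect("racktop",(z>40)&(z<49)&(S<60)&(V>110)&(y<-100)&(x<560)&(x>420)&(y>-450))
    rect("orange",(H>3)&(H<20)&(S>120)&(z>70)&(z<100)&(y<-100)&(y>-250))
    m=rect("blue",(H>100)&(H<125)&(S>110)&(z>5)&(z<74)&(x<620)&(y>-60)&(y<200)&(x>460))
    q=W[m]; v,u=np.nonzero(m)
    t=q[q[:,2]>60]; c=np.polyfit(t[:,1],t[:,0],1); print("front line x=",c, "yaw",-np.arctan(c[0]),"x resid",np.std(t[:,0]-np.polyval(c,t[:,1])),t[:,1].min(),t[:,1].max(),np.median(t[:,2]))
E
```

```text
scene0 basetop 2697 ((848.419189453125, -228.27593994140625), (235.44903564453125, 1092.21826171875), 19.854175567626953) [[552.0, 245.0], [923.0, -782.0], [1145.0, -702.0], [774.0, 325.0]]
scene0 head 309 ((908.4085693359375, -163.98748779296875), (60.5347785949707, 1173.4981689453125), 20.752897262573242) [[672.0, 374.0], [1088.0, -723.0], [1145.0, -702.0], [729.0, 395.0]]
scene0 rack 2059 ((736.92041015625, -492.2148742675781), (224.61131286621094, 889.0256958007812), 48.5989990234375) [[329.0, -282.0], [996.0, -870.0], [1145.0, -702.0], [478.0, -114.0]]
scene0 racktop 1266 ((737.3198852539062, -491.8771667480469), (222.9680633544922, 889.02587890625), 48.63819885253906) [[330.0, -282.0], [997.0, -869.0], [1145.0, -702.0], [477.0, -114.0]]
scene0 orange 142 ((769.171142578125, -418.52801513671875), (38.42041778564453, 940.0340576171875), 50.61159896850586) [[394.0, -135.0], [1120.0, -732.0], [1145.0, -702.0], [418.0, -105.0]]
scene0 blue 221 ((783.6494140625, -280.3277893066406), (91.87303161621094, 1106.251220703125), 35.82146072387695) [[423.0, 141.0], [1070.0, -756.0], [1145.0,
[... 742 characters left out ...]
234 ((505.8097839355469, -381.1112060546875), (97.96273040771484, 36.858768463134766), 27.158288955688477) [[454.0, -387.0], [471.0, -420.0], [558.0, -375.0], [541.0, -342.0]]
side0 orange 34 ((496.7480163574219, -148.19503784179688), (97.32384490966797, 17.174732208251953), 68.97506713867188) [[471.0, -191.0], [487.0, -197.0], [522.0, -106.0], [506.0, -100.0]]
side0 blue 397 ((382.71466064453125, -336.7137451171875), (1060.87353515625, 87.08521270751953), 73.40636444091797) [[190.0, -833.0], [273.0, -857.0], [576.0, 159.0], [492.0, 184.0]]
front line x= [1.98739581e-01 4.90735169e+02] yaw -0.19618332550630532 x resid 21.212879496258825 -832.6252092048829 181.87926589567576 66.44066166057843
```

View pics/side0z.png

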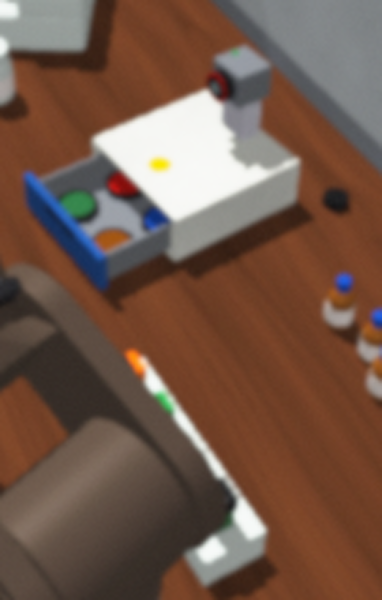

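```bash
cat > fit.py <<'E'
from h import *
import sys
for n in sys.argv[1:]:
    p,d,W,*_=load(n)
    h=cv2.cvtColor(p,cv2.COLOR_BGR2HSV)
    H,S,V=[h[...,i].astype(int) for i in range(3)]
    x,y,z=W[...,0],W[...,1],W[...,2]
    def rect(name,m):
        m=(m&(d>0))
        k,l,st,c=cv2.connectedComponentsWithStats(m.astype(np.uint8),connectivity=4)
        if k<2: print(n,name,"none"); return m
        i=1+np.argmax(st[1:,4]); m=l==i
        r=cv2.minAreaRect(W[m][:,:2].astype(np.float32)); print(n,name,st[i,4],np.round(r[0],1),np.round(r[1],1),round(r[2],2),"z",np.median(W[m][:,2]).round(1)); return m
    rect("basetop",(z>70)&(z<80)&(S<60)&(V>100)&(y>-20)&(x>550)&(x<850)&(y<260))
    rect("head",(z>184)&(z<198)&(y>50)&(x>700)&(x<850)&(y<230))
    rect("rack",(z>5)&(z<49)&(S<60)&(V>100)&(y<-100)&(x<560)&(x>420)&(y>-450))
    rect("orange",(H>3)&(H<20)&(S>120)&(z>70)&(z<100)&(y<-100)&(y>-250)&(x>430))
    rect("disc",(H>20)&(H<34)&(S>120)&(z>65)&(z<85)&(x>600)&(x<700)&(y>80))
    m=rect("blue",(H>100)&(H<125)&(S>110)&(z>5)&(z<74)&(x<620)&(y>-60)&(y<200)&(x>460))
    t=W[m]; t=t[t[:,2]>50]
    if len(t)>10:
        c=np.polyfit(t[:,1],t[:,0],1); print("front x=",c,"yaw",-np.arctan(c[0]),"sd",np.std(t[:,0]-np.polyval(c,t[:,1])),t[:,1].min(),t[:,1].max())
E
python3 fit.py scene0 side0
```

```text
scene0 basetop 2706 [715.  128.2] [206.8 204.7] 8.57 z 74.3
scene0 head 313 [789.8 140.7] [54.9 65.1] 9.67 z 190.0
scene0 rack 2080 [ 482.  -269.2] [ 76.3 253.8] 3.72 z 43.1
scene0 orange 143 [ 475.9 -180.2] [30.9 32. ] 7.0 z 89.3
scene0 disc 54 [657.6 121.5] [27.  30.3] 32.03 z 75.0
scene0 blue 221 [510.4  95.7] [ 14.5 193.1] 7.91 z 64.4
front x= [-1.58028307e-01  5.25510649e+02] yaw 0.1567321959263136 sd 3.509742840636982 0.4709742651607485 191.2097147488904
side0 basetop 1751 [715.9 128.6] [206.4 204.8] 8.2 z 76.4
side0 head 189 [782.2 138.5] [71.8 63.5] 5.75 z 191.8
side0 rack 415 [ 489.6 -370.3] [72.1 50.6] 4.38 z 43.3
side0 orange 36 [ 482.2 -179. ] [14.1 28.6] 1.79 z 92.8
side0 disc 22 [658.2 121.5] [18.7 22. ] 64.38 z 77.2
side0 blue 399 [518.6  96.1] [ 34.3 190.1] 7.56 z 49.4
front x= [-1.45734431e-01  5.21424459e+02] yaw 0.14471565388087923 sd 3.5134994282090317 0.45396396295132035 188.3067259726007
```

```bash
cat > go.py <<'E'
# usage: go.py x y z yaw_deg -> shift in tool axes, turn
import sys,numpy as np
from cell import env
from scipy.spatial.transform import Rotation as R
s=env.state(); p=s["eef_pos"]; r=R.from_euler("xyz",s["tcp_rot"])
print("t",round(s["t"],2),"pos",p.round(1),"yaw",np.degrees(s["tcp_rot"]).round(2),"F",s["ft_force"].round(1),"op",round(s["opening"],3))
if len(sys.argv)>1:
    x,y,z,w=map(float,sys.argv[1:])
    tr=R.from_euler("xyz",[-90,0,w],degrees=True)
    print("shift",r.inv().apply(np.array([x,y,z])-p).round(1),"turn",np.degrees((r.inv()*tr).as_rotvec()).round(2))
E
python3 go.py 461 91.6 150 -81.6
```

```text
t 0.15 pos [ 281.2 -558.   214.2] yaw [-9.000e+01  5.000e-02 -6.325e+01] F [ 0.4  0.1 -0.2] op 0.999
shift [-499.1   64.7  452.9] turn [ 0.   18.35 -0.05]
```

```bash
python3 -m crank '[[-35,0,30,0,4,0],[-70,0,60,0,8,0],[-105,0,90,0,12,0],[-140,5,120,0,16,0],[-175,10,150,0,18.35,0]]' 0; python3 go.py 461 91.6 150 -81.6
```

```text
t: 0.65
eef_pos: [336.5, -332.4, 204.3]
tcp_rot: [-1.571, 0.001, -1.427]
ft_force: [0.8, -0.4, 0.5]
opening: 0.635
t 0.65 pos [ 336.5 -332.4  204.3] yaw [-9.000e+01  4.000e-02 -8.179e+01] F [ 0.8 -0.4  0.5] op 0.635
shift [-401.8   54.5  183.8] turn [-0.   -0.19 -0.04]
```

```bash
python3 -m crank '[[-45,0,20,0,0,0],[-90,0,40,0,0,0],[-135,10,60,0,0,0],[-180,20,80,0,0,0],[-225,30,100,0,0,0]]' && python3 -m crank '[[-45,5,20,0,0,0],[-90,10,40,0,0,0],[-135,15,60,0,0,0],[-177,24,84,0,0,0],[-177,24,84,0,0,0]]'; python3 go.py 461 91.6 32 -81.6
python3 -c "
from h import *
snap('wrist','w1');snap('side','s1');snap('scene','c1')"; python3 fit.py s1 c1 w1|grep -v rack
```

```text
t: 1.15
eef_pos: [403.1, -94.4, 174.4]
tcp_rot: [-1.57, 0.0, -1.428]
ft_force: [1.0, -0.7, -0.2]
opening: 0.217
t: 1.65
eef_pos: [461.9, 97.0, 149.6]
tcp_rot: [-1.57, 0.001, -1.423]
ft_force: [-0.5, -0.5, -0.5]
opening: 0.007
t 1.65 pos [461.9  97.  149.6] yaw [-8.998e+01  4.000e-02 -8.151e+01] F [-0.5 -0.5 -0.5] op 0.007
shift [  5.3 117.6  -1.8] turn [-0.02  0.09 -0.04]
s1 basetop 1745 [715.  129.1] [204.8 205.8] 9.09 z 76.5
s1 head 193 [782.5 139.6] [72.4 64.2] 6.7 z 191.5
s1 orange 120 [ 475.9 -180.6] [27.7 31.7] 1.47 z 92.2
s1 disc 22 [656.9 119.2] [24.9 20.5] 38.56 z 77.1
s1 blue 395 [518.1  96.4] [ 35.3 194.3] 6.19 z 49.2
front x= [-1.45097429e-01  5.21284859e+02] yaw 0.14409184357987445 sd 3.600494274717755 -1.0979793400503013 191.30938970551415
c1 basetop 2719 [715.7 129. ] [205.2 207.1] 8.63 z 74.4
c1 head 315 [788.1 138.3] [57.6 61.2] 8.87 z 189.9
c1 orange 145 [ 476.2 -181.4] [30.6 28.1] 2.81 z 89.1
c1 disc 54 [657.4 121.8] [27.1 28. ] 32.0 z 75.0
c1 blue 230 [510.1  94.8] [ 14.5 194. ] 8.57 z 63.7
front x= [-1.54112504e-01  5.25216419e+02] yaw 0.1529095099147207 sd 3.5362136318846846 0.0683829780822407 190.81189895705745
w1 basetop 2654 [616.2 115.1] [  6.6 198.8] 8.61 z 75.1
w1 head none
w1 orange none
w1 disc none
w1 blue 2915 [508.4  98.6] [ 12.  192.4] 8.58 z 66.3
front x= [-1.51431478e-01  5.23553892e+02] yaw 0.15028963081663893 sd 3.586320044572747 3.0958967051523274 193.49276616479892
```

View pics/w1.png

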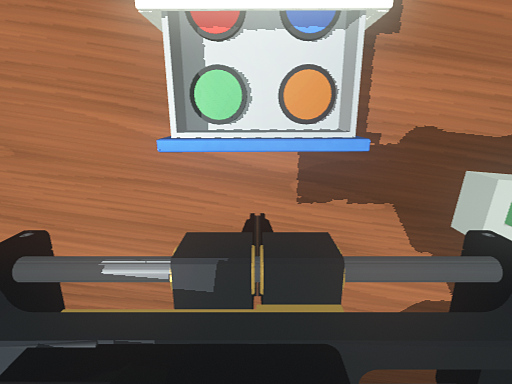

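View pics/c1.png

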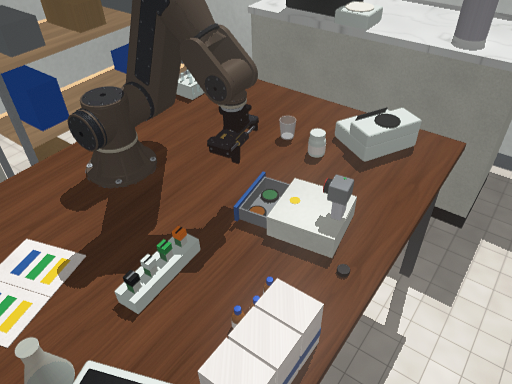

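The wrist view shows the blue front edge-on at about (265,145), with the shut fingers at (258,230) facing it. It measures at roughly 97 mm out with a stand yaw of 8.6°. Next I go down and push.

```bash
python3 -m crank '[[5,30,-2,0,0,0],[5,60,-2,0,0,0],[5,90,-2,0,0,0],[5,115,-2,0,0,0],[5,115,-2,0,0,0]]'; python3 go.py 600 112.6 35 -81.4
```

```text
t: 2.3
eef_pos: [458.0, 85.8, 33.5]
tcp_rot: [-1.576, 0.001, -1.429]
ft_force: [0.1, 0.4, 0.3]
opening: 0.004
t 2.3 pos [458.   85.8  33.5] yaw [-9.027e+01  4.000e-02 -8.190e+01] F [0.1 0.4 0.3] op 0.004
shift [ -6.5  -2.2 144.3] turn [ 0.27 -0.5  -0.04]
```

```bash
python3 -m crank '[[-6,-2,10,0.27,-0.5,0],[-6,-2,20,0.27,-0.5,0],[-6,-2,30,0.27,-0.5,0],[-6,-2,40,0.27,-0.5,0],[-6,-2,50,0.27,-0.5,0]]'; python3 go.py 600 112.6 35 -81.4
```

```text
t: 2.8
eef_pos: [507.5, 99.0, 35.8]
tcp_rot: [-1.571, 0.001, -1.42]
ft_force: [-2.8, -0.2, 1.8]
opening: 0.004
t 2.8 pos [507.5  99.   35.8] yaw [-8.999e+01  4.000e-02 -8.139e+01] F [-2.8 -0.2  1.8] op 0.004
shift [ 0.4  0.8 93.5] turn [-0.01  0.01 -0.04]
```

```bash
python3 -m crank '[[0,0.8,12,0,0,0],[0,0.8,24,0,0,0],[0,0.8,36,0,0,0],[0,0.8,48,0,0,0],[0,0.8,60,0,0,0]]'; python3 go.py 600 112.6 35 -81.4
python3 -c "
from h import *
snap('wrist','w2')"; python3 fit.py w2
```

```text
t: 3.3
eef_pos: [567.7, 108.2, 35.0]
tcp_rot: [-1.571, 0.001, -1.42]
ft_force: [-2.7, -0.5, 2.1]
opening: 0.002
t 3.3 pos [567.7 108.2  35. ] yaw [-9.001e+01  4.000e-02 -8.138e+01] F [-2.7 -0.5  2.1] op 0.002
shift [ 0.5  0.  32.6] turn [ 0.01  0.02 -0.04]
w2 basetop 72305 [649.2 119.9] [ 72.4 200.7] 8.6 z 75.5
w2 head none
w2 rack none
w2 orange none
w2 disc 4555 [658.2 121.2] [31.5 31.5] 52.86 z 76.3
w2 blue 8833 [585.6 107.6] [ 12.7 188.1] 8.69 z 66.1
front x= [-1.53416901e-01  6.03496701e+02] yaw 0.15222997380216288 sd 3.6461292377297845 14.094388558102864 199.98618763962395
```

View pics/w2.png

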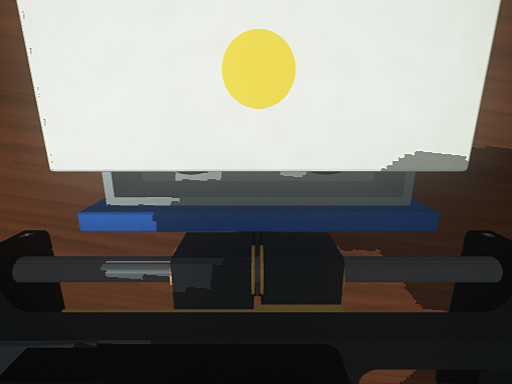

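The disc (258,68) measures at (658.2, 121.2). The drawer front has about 20 mm left to go.

```bash
python3 -m crank '[[0,0,5,0,0,0],[0,0,10,0,0,0],[0,0,14,0,0,0],[0,0,17,0,0,0],[0,0,17,0,0,0]]'; python3 go.py
python3 -m crank '[[0,0,1.5,0,0,0],[0,0,2,0,0,0]]'; python3 go.py
```

```text
t: 3.85
eef_pos: [586.9, 110.9, 35.2]
tcp_rot: [-1.568, 0.0, -1.421]
ft_force: [-0.4, -0.1, -0.1]
opening: 0.005
t 3.85 pos [586.9 110.9  35.2] yaw [-8.984e+01  3.000e-02 -8.139e+01] F [-0.4 -0.1 -0.1] op 0.005
t: 4.05
eef_pos: [588.8, 111.2, 35.2]
tcp_rot: [-1.568, 0.0, -1.421]
ft_force: [-1.9, -0.2, 0.4]
opening: 0.008
t 4.05 pos [588.8 111.2  35.2] yaw [-8.984e+01  3.000e-02 -8.139e+01] F [-1.9 -0.2  0.4] op 0.008
```

```bash
for i in 1 2; do python3 -m crank '[[0,0,1,0,0,0],[0,0,1,0,0,0]]'; done; python3 go.py
```

```text
t: 4.25
eef_pos: [589.7, 111.3, 35.2]
tcp_rot: [-1.568, 0.0, -1.421]
ft_force: [-2.7, 0.4, -0.2]
opening: 0.004
t: 4.45
eef_pos: [589.6, 111.3, 35.2]
tcp_rot: [-1.571, 0.001, -1.42]
ft_force: [-6.9, -0.9, 3.8]
opening: 0.003
t 4.45 pos [589.6 111.3  35.2] yaw [-9.000e+01  3.000e-02 -8.139e+01] F [-6.9 -0.9  3.8] op 0.003
```

```bash
python3 -m crank '[[0,0,1,0,0,0],[0,0,1.5,0,0,0]]';python3 -m crank '[[0,0,1,0,0,0],[0,0,1.5,0,0,0]]'; python3 -c "
from h import *
snap('wrist','w3')"; python3 fit.py w3|grep -v none; python3 go.py
```

```text
t: 4.65
eef_pos: [589.6, 111.3, 35.3]
tcp_rot: [-1.574, 0.001, -1.42]
ft_force: [-11.7, -2.6, 7.3]
opening: 0.001
t: 4.85
eef_pos: [589.5, 111.3, 35.3]
tcp_rot: [-1.578, 0.001, -1.42]
ft_force: [-12.0, -2.5, 6.3]
opening: 0.004
w3 basetop 90654 [660.5 121.7] [ 94.1 200.6] 8.57 z 75.5
w3 disc 3977 [658.2 121.2] [31.3 31.7] 82.6 z 76.3
w3 blue 5043 [606.8 109.1] [ 10.6 184.7] 8.62 z 66.5
front x= [-1.47769911e-01  6.22911698e+02] yaw 0.14670822090717714 sd 2.6264593684616697 17.54082377249648 199.94272281431273
t 4.9 pos [589.5 111.3  35.3] yaw [-9.040e+01  4.000e-02 -8.137e+01] F [-10.   -1.7   5.1] op -0.001
```

View pics/w3.png

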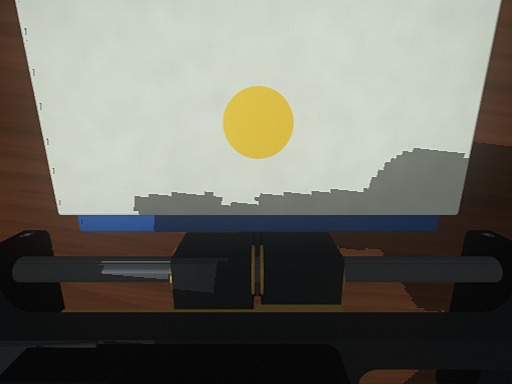

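The drawer front sits flush against the base (row 222), and it stops dead while the force rises to 12 N, so it is home. I back off and go to the cell.

```bash
python3 -m crank '[[0,0,-10,0,0,0],[0,0,-30,0,0,0],[0,0,-50,0,0,0],[0,-30,-60,0,0,0],[0,-70,-60,0,0,0]]' && python3 -m crank '[[10,-30,0,0,-8,0],[40,-60,0,0,-16,0],[80,-70,0,0,-24,0],[80,-70,0,0,-32,0],[80,-70,0,0,-40,0]]' 0.8; python3 go.py 476 -225 190 5;python3 -c "
from h import *
snap('scene','c2')"; python3 fit.py c2
```

```text
t: 5.4
eef_pos: [528.6, 102.1, 105.3]
tcp_rot: [-1.581, 0.001, -1.42]
ft_force: [0.9, 0.3, 0.9]
opening: 0.006
t: 5.9
eef_pos: [541.7, 21.9, 175.9]
tcp_rot: [-1.577, 0.005, -0.718]
ft_force: [0.3, 1.0, 0.0]
opening: 0.368
t 5.9 pos [541.7  21.9 175.9] yaw [-90.33   0.31 -41.16] F [0.3 1.  0. ] op 0.368
shift [ 113.   -13.4 -229.1] turn [  0.19 -46.16  -0.43]
c2 basetop 2715 [715.6 129.1] [205.3 206.2] 8.7 z 74.4
c2 head 309 [786.6 138.8] [61.6 62.8] 7.67 z 190.1
c2 rack 2082 [ 482.1 -270.4] [ 74.6 251.7] 4.0 z 43.0
c2 orange 145 [ 475.9 -181.2] [31.2 29.2] 2.57 z 90.0
c2 disc 54 [656.  121.4] [28.9 28.3] 75.55 z 75.0
c2 blue 85 [605.4 106.8] [  8.8 180.5] 8.48 z 65.5
front x= [-1.53242356e-01  6.22644320e+02] yaw 0.15205943763578295 sd 2.0891795485246547 17.681122940612568 196.3077571919374
```

View pics/c2.png

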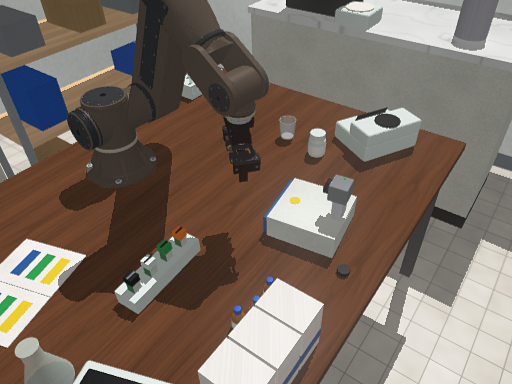

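The drawer is shut in this view: only a thin blue edge shows at (270,222), and the fingers are clear. Next is the pose for looking at the rack.

```bash
python3 -m crank '[[22,-3,-45,0,-8,0],[44,-6,-90,0,-16,0],[66,-9,-135,0,-24,0],[88,-12,-180,0,-32,0],[113,-13,-229,0,-40,0]]' 0.8 && python3 go.py 476 -225 190 5
```

```text
t: 6.45
eef_pos: [485.4, -196.4, 188.7]
tcp_rot: [-1.573, 0.007, -0.044]
ft_force: [0.7, 0.2, 0.6]
opening: 0.786
t 6.45 pos [ 485.4 -196.4  188.7] yaw [-90.1    0.41  -2.5 ] F [0.7 0.2 0.6] op 0.786
shift [ -8.2  -1.1 -29. ] turn [ 0.08 -7.5  -0.42]
```

```bash
python3 -m crank '[[-8,-1,-29,0,-7.5,-0.4],[-8,-1,-29,0,-7.5,-0.4],[-8,-1,-29,0,-7.5,-0.4]]' 0.7 && python3 go.py 476 -225 190 5; python3 -c "
from h import *
snap('wrist','w4')"; python3 fit.py w4
```

```text
t: 6.75
eef_pos: [476.0, -225.3, 189.9]
tcp_rot: [-1.572, -0.0, 0.082]
ft_force: [0.8, 0.1, 0.1]
opening: 0.703
t 6.75 pos [ 476.  -225.3  189.9] yaw [-9.009e+01 -1.000e-02  4.690e+00] F [0.8 0.1 0.1] op 0.703
shift [ 0.  -0.1  0.3] turn [ 0.09 -0.31  0.01]
w4 basetop none
w4 head none
w4 rack 6436 [ 478.1 -234.2] [ 70.2 178.5] 3.92 z 45.5
w4 orange 26 [ 474.1 -166. ] [24.   0.1] 3.76 z 87.8
w4 disc none
w4 blue none
```

View pics/w4.png

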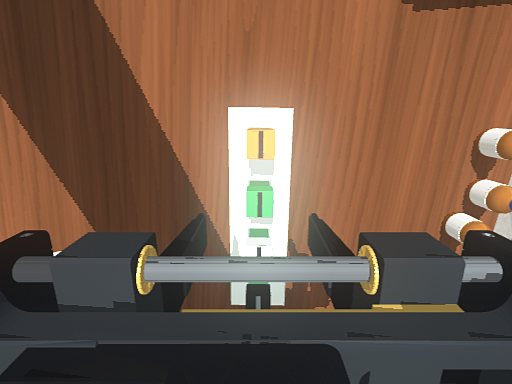

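The orange cap top is at about (261,145) and the green one at (260,205). Next is to fit the cap precisely.

```bash
python3 - <<'E'
from h import *
p,d,W,*_=load("w4")
h=cv2.cvtColor(p,cv2.COLOR_BGR2HSV); z=W[...,2]
m=np.zeros(d.shape,np.uint8); m[115:172,235:290]=1
m=(m>0)&(z>86)&(z<98)
q=W[m]; print(m.sum(),cv2.minAreaRect(q[:,:2].astype(np.float32)),np.median(q[:,2]), q[:,:2].mean(0))
b=m&(h[...,2]<90); bq=W[b]; print(b.sum(),cv2.minAreaRect(bq[:,:2].astype(np.float32)),bq[:,:2].mean(0))
v,u=np.nonzero(m);print(cv2.minAreaRect(np.stack([u,v],1).astype(np.float32)))
v,u=np.nonzero(b);print(cv2.minAreaRect(np.stack([u,v],1).astype(np.float32)))
cv2.imwrite("pics/w4z.png",cv2.resize(p[100:300,200:320],None,fx=3,fy=3,interpolation=cv2.INTER_CUBIC))
E
python3 go.py
```

```text
860 ((474.74609375, -179.5939483642578), (27.16701316833496, 27.512516021728516), 4.347410202026367) 92.62281814181247 [ 474.53057128 -179.4282108 ]
0 ((0.0, 0.0), (0.0, 0.0), 0.0) [nan nan]
((260.0, 143.5), (29.0, 28.0), 90.0)
((0.0, 0.0), (0.0, 0.0), 0.0)
t 6.8 pos [ 476.2 -224.6  189.8] yaw [-90.08   0.     4.77] F [0.2 0.3 1.2] op 0.7<stdin>:7: RuntimeWarning: Mean of empty slice.
  ret = um.true_divide(
```

View pics/w4z.png

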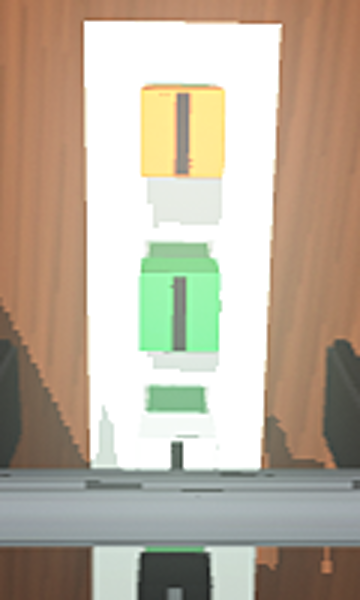

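```bash
python3 go.py 474.7 -179.6 64 4.5; python3 -m crank '[[2,0,25,0,0,0],[2,0,45,0,0,0],[2,40,45,0,0,0],[2,75,45,0,0,0],[2,75,45,0,0,0]]' 0.7 && python3 go.py 474.7 -179.6 64 4.5
```

```text
t 6.8 pos [ 476.2 -224.6  189.8] yaw [-90.08   0.     4.77] F [0.2 0.3 1.2] op 0.7
shift [  2.3 125.8  45.1] turn [ 0.08  0.27 -0.  ]
t: 7.3
eef_pos: [473.2, -177.4, 111.8]
tcp_rot: [-1.569, 0.005, 0.083]
ft_force: [-1.1, -0.3, 0.9]
opening: 0.699
t 7.3 pos [ 473.2 -177.4  111.8] yaw [-89.89   0.3    4.76] F [-1.1 -0.3  0.9] op 0.699
shift [ 1.6 47.8 -2.4] turn [-0.11  0.26 -0.3 ]
```

```bash
python3 -m crank '[[1.6,20,-2.2,-0.1,0.26,-0.3],[1.6,36,-2.2,-0.1,0.26,-0.3],[1.6,48,-2.2,-0.1,0.26,-0.3],[1.6,48,-2.2,-0.1,0.26,-0.3],[1.6,48,-2.2,-0.1,0.26,-0.3]]' 0.7 && python3 go.py 474.7 -179.6 64 4.5;  python3 -c "
from h import *
snap('wrist','w5');snap('scene','c5')"
```

```text
t: 7.8
eef_pos: [475.2, -179.4, 64.7]
tcp_rot: [-1.571, -0.001, 0.078]
ft_force: [0.1, -0.3, -0.1]
opening: 0.702
t 7.8 pos [ 475.2 -179.4   64.7] yaw [-9.001e+01 -4.000e-02  4.490e+00] F [ 0.1 -0.3 -0.1] op 0.702
shift [-0.5  0.7 -0.2] turn [ 0.01 -0.01  0.04]
```

View pics/w5.png

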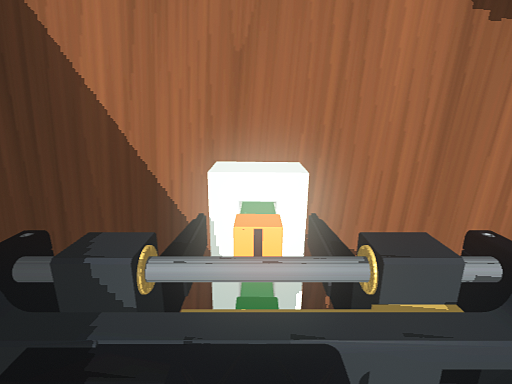

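The orange cap at (258,235) lies midway between the fingers (200 and 316). I close on it.

```bash
python3 -m crank '[[0,0,0,0,0,0],[0,0,0,0,0,0],[0,0,0,0,0,0],[0,0,0,0,0,0],[0,0,0,0,0,0]]' 0 && python3 -m crank '[[0,0,0,0,0,0],[0,0,0,0,0,0],[0,0,0,0,0,0]]' 0 && python3 go.py 474.7 -179.6 120 4.5
```

```text
t: 8.4
eef_pos: [475.2, -179.5, 64.8]
tcp_rot: [-1.571, -0.001, 0.078]
ft_force: [0.2, 0.1, -0.9]
opening: 0.336
t: 8.7
eef_pos: [475.1, -179.5, 64.8]
tcp_rot: [-1.571, -0.001, 0.078]
ft_force: [-0.1, 0.7, -0.4]
opening: 0.293
t 8.7 pos [ 475.1 -179.5   64.8] yaw [-9.002e+01 -6.000e-02  4.490e+00] F [-0.1  0.7 -0.4] op 0.293
shift [ -0.4 -55.2  -0.1] turn [ 0.02 -0.01  0.06]
```

Gripped at opening 0.293, which is 27.9 mm. Lifting straight up.

```bash
python3 -m crank '[[0,0,0,0,0,0],[0,-12,0,0,0,0],[0,-28,0,0,0,0],[0,-44,0,0,0,0],[0,-60,0,0,0,0]]' 0 && python3 -m crank '[[0,-25,0,0,0,0],[0,-50,0,0,0,0],[0,-75,0,0,0,0],[0,-90,0,0,0,0],[0,-90,0,0,0,0]]' 0; python3 -c "
from h import *
snap('scene','c6');snap('side','s6');snap('wrist','w6')
a=cv2.imread('pics/c6.png')[150:320,100:360];b=cv2.imread('pics/s6.png')[150:320,180:340]
cv2.imwrite('pics/m6.png',cv2.resize(np.hstack([a,b]),None,fx=1.9,fy=1.9,interpolation=cv2.INTER_CUBIC))"; python3 go.py
```

```text
t: 9.2
eef_pos: [475.0, -179.5, 126.2]
tcp_rot: [-1.571, -0.001, 0.078]
ft_force: [-0.0, 0.0, -1.4]
opening: 0.29
t: 9.7
eef_pos: [475.4, -179.7, 218.7]
tcp_rot: [-1.574, -0.005, 0.078]
ft_force: [0.6, 0.4, -1.2]
opening: 0.296
t 9.85 pos [ 474.5 -179.2  215.7] yaw [-9.001e+01 -4.000e-02  4.480e+00] F [-0.1 -0.1 -1.1] op 0.292
```

View pics/m6.png

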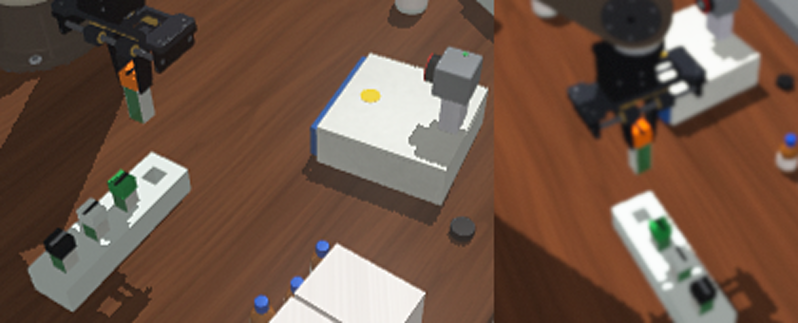

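View pics/w6.png

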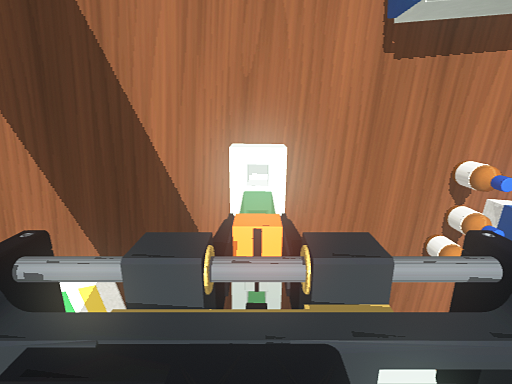

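The cell came out upright and the other three are still standing. In the scene view its hole is empty, at (255,173) in the montage. Moving to the view spot, turning -86°.

```bash
python3 go.py 658.2 121.2 205 -81.4; python3 -m crank '[[15,0,15,0,8,0],[35,0,40,0,16,0],[60,0,70,0,24,0],[85,0,100,0,32,0],[110,0,130,0,40,0]]' 0 && python3 go.py 658.2 121.2 205 -81.4
```

```text
t 9.85 pos [ 474.5 -179.2  215.7] yaw [-9.001e+01 -4.000e-02  4.480e+00] F [-0.1 -0.1 -1.1] op 0.292
shift [206.6  10.8 285.1] turn [-2.000e-02  8.588e+01  3.000e-02]
t: 10.35
eef_pos: [574.3, -39.7, 214.5]
tcp_rot: [-1.571, 0.001, -0.626]
ft_force: [0.6, -0.1, -0.1]
opening: 0.295
t 10.35 pos [574.3 -39.7 214.5] yaw [-9.003e+01  7.000e-02 -3.586e+01] F [ 0.6 -0.1 -0.1] op 0.295
shift [-26.3   9.5 179.5] turn [ 0.06 45.54 -0.06]
```

```bash
python3 -m crank '[[-5,2,30,0,8.5,0],[-10,4,65,0,17,0],[-16,6,100,0,25.5,0],[-21,8,135,0,34,0],[-26,9.5,165,0,42,0]]' 0 && python3 go.py 658.2 121.2 195 -81.4
```

```text
t: 10.85
eef_pos: [650.1, 111.0, 203.2]
tcp_rot: [-1.574, 0.001, -1.365]
ft_force: [-0.0, 0.3, -1.2]
opening: 0.291
t 10.85 pos [650.1 111.  203.2] yaw [-9.021e+01  5.000e-02 -7.818e+01] F [-0.   0.3 -1.2] op 0.291
shift [-8.3  8.2 10.1] turn [ 0.21  3.22 -0.05]
```

```bash
python3 -m crank '[[-4,5,5,0.1,2,0],[-8.3,8.2,10,0.2,3.2,0],[-8.3,8.2,10,0.2,3.2,0],[-8.3,8.2,10,0.2,3.2,0],[-8.3,8.2,10,0.2,3.2,0]]' 0 && python3 go.py 658.2 121.2 190 -81.4; python3 -c "
from h import *
snap('scene','c7');snap('side','s7');snap('wrist','w7')
a=cv2.imread('pics/c7.png')[140:260,220:370];b=cv2.imread('pics/s7.png')[100:220,220:340]
cv2.imwrite('pics/m7.png',cv2.resize(np.hstack([a,b]),None,fx=2.9,fy=2.9,interpolation=cv2.INTER_CUBIC))"
```

```text
t: 11.35
eef_pos: [658.0, 120.4, 195.2]
tcp_rot: [-1.571, 0.001, -1.42]
ft_force: [-0.7, -0.1, -0.7]
opening: 0.296
t 11.35 pos [658.  120.4 195.2] yaw [-9.001e+01  4.000e-02 -8.139e+01] F [-0.7 -0.1 -0.7] op 0.296
shift [-0.8  5.2  0.3] turn [ 0.01  0.01 -0.04]
```

View pics/m7.png

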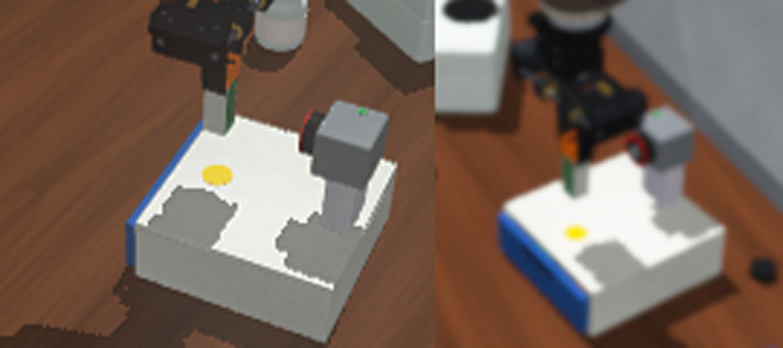

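View pics/w7.png

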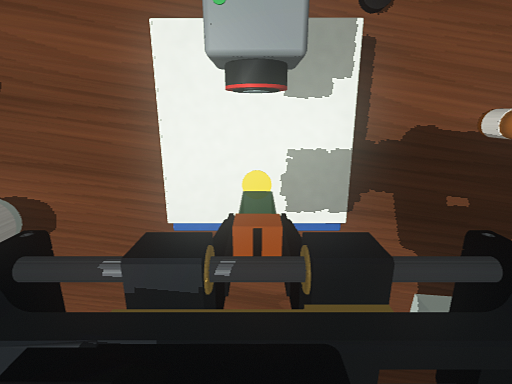

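The cell hangs upright over the disc (disc at (257,182) in the wrist view) with its green clear face towards the red-ringed lens (256,85). Now I measure the residuals.

```bash
cat > meas.py <<'E'
from h import *
import sys
k=sys.argv[1]
D=np.array([658.2,121.2]); yw=np.radians(8.6); u_=np.array([np.cos(yw),np.sin(yw)]); v_=np.array([-u_[1],u_[0]])
def loc(q): return np.c_[(q[:,:2]-D)@u_,(q[:,:2]-D)@v_,q[:,2]]
for c in "csw":
    p,d,W,*_=load(c+k)
    h=cv2.cvtColor(p,cv2.COLOR_BGR2HSV); H,S,V=[h[...,i].astype(int) for i in range(3)]
    L=loc(W.reshape(-1,3)).reshape(W.shape)
    box=(abs(L[...,0])<35)&(abs(L[...,1])<35)&(d>0)
    g=box&(L[...,2]>110)&(L[...,2]<192)
    o=box&(L[...,2]>180)&(H>2)&(H<22)&(S>120)
    for nm,m in(("glass",g),("orange",o)):
        q=L[m]
        if len(q)<5: print(c,nm,len(q)); continue
        print(c,nm,len(q),"lo",np.percentile(q,2,0).round(1),"hi",np.percentile(q,98,0).round(1),"min z",q[:,2].min().round(1),"max",q[:,2].max().round(1))
    # green clear face pixels
    m=g&(H>35)&(H<95)&(S>60)
    q=L[m]
    if len(q)>10:
        A=np.c_[q[:,1],q[:,2]-165,np.ones(len(q))]; s=np.linalg.lstsq(A,q[:,0],rcond=None)[0]
        print(c,"green face: x@(0,165)",s[2].round(2),"yaw err",np.degrees(s[0]).round(2),"tilt",np.degrees(s[1]).round(2),"sd",np.std(q[:,0]-A@s).round(2),"y mid",((np.percentile(q[:,1],2)+np.percentile(q[:,1],98))/2).round(1), "n",len(q))
    m=box&(L[...,2]<80)&(H>18)&(H<36)&(S>120); 
    if m.sum(): print(c,"disc",loc(W[m]).mean(0).round(1),m.sum())
    L2=L; r=((H<8)|(H>172))&(S>120)&(L[...,0]>60)&(L[...,0]<110)&(abs(L[...,1])<40)&(L[...,2]>130)&(d>0)
    if r.sum(): q=L[r]; print(c,"ring lo",q.min(0).round(1),"hi",q.max(0).round(1),r.sum())
E
python3 meas.py 7
```

```text
c glass 155 lo [-12.3 -16.4 141.6] hi [ 11.8   9.8 188.9] min z 140.0 max 191.4
c orange 61 lo [-17.9 -31.1 202.5] hi [ 30.1  15.6 304. ] min z 201.5 max 305.5
c green face: x@(0,165) 10.63 yaw err -3.86 tilt 1.14 sd 0.52 y mid -1.3 n 27
c disc [-0.8  0.9 75.1] 53
c ring lo [ 89.  -24.  158.9] hi [ 91.3   8.  185.4] 12
s glass 112 lo [-13.2 -16.1 143.3] hi [ 11.9  12.1 191.1] min z 143.0 max 191.9
s orange 124 lo [-33.5 -32.4 195.8] hi [ 26.7  23.2 352.7] min z 191.9 max 360.4
s green face: x@(0,165) -10.66 yaw err 9.21 tilt -1.58 sd 1.17 y mid 3.4 n 25
s disc [ 0.1  0.4 77. ] 21
s ring lo [ 86.8 -22.2 161.6] hi [ 97.3  22.1 188.7] 41
w glass 681 lo [ 10.8 -12.6 143.4] hi [ 11.6  11.3 191.1] min z 141.8 max 192.0
w orange 3308 lo [ -4.1 -32.  205.4] hi [ 32.1  27.9 300.7] min z 200.0 max 302.1
w green face: x@(0,165) 11.19 yaw err 0.19 tilt -0.05 sd 0.2 y mid -0.9 n 244
w disc [ 3.2 -0.1 76.3] 492
w ring lo [ 88.8 -20.2 159.8] hi [ 91.1  19.9 187.8] 245
```

```bash
python3 -m crank '[[-0.4,3,0.4,0,0,0],[-0.7,5.3,0.7,0,0.1,0],[-0.7,5.3,0.7,0,0.1,0],[-0.7,5.3,0.7,0,0.1,0],[-0.7,5.3,0.7,0,0.1,0]]' 0 && python3 -m crank '[[0,0,0,0,0,0],[0,0,0,0,0,0],[0,0,0,0,0,0]]' 0; python3 go.py 658.4 121 190 -81.4; python3 -c "
from h import *
snap('scene','c8');snap('side','s8');snap('wrist','w8')";python3 meas.py 8; python3 go.py 658.4 121 190 -81.4
```

```text
t: 12.0
eef_pos: [658.7, 121.5, 190.1]
tcp_rot: [-1.571, 0.001, -1.422]
ft_force: [0.6, 0.5, -0.6]
opening: 0.289
t: 12.3
eef_pos: [658.7, 121.5, 190.1]
tcp_rot: [-1.571, 0.001, -1.422]
ft_force: [-0.0, 0.3, -1.2]
opening: 0.293
t 12.3 pos [658.7 121.5 190.1] yaw [-8.998e+01  4.000e-02 -8.150e+01] F [-0.   0.3 -1.2] op 0.293
shift [ 0.4  0.1 -0.4] turn [-0.02 -0.1  -0.04]
c glass 163 lo [-11.2 -16.7 137.2] hi [ 12.9  11.8 191.1] min z 135.5 max 191.8
c orange 63 lo [-17.9 -34.1 196. ] hi [ 29.6  18.4 299.3] min z 195.5 max 300.4
c green face: x@(0,165) 11.71 yaw err 0.44 tilt 0.97 sd 0.57 y mid 1.5 n 27
c disc [-0.9  0.9 74.9] 54
c ring lo [ 88.  -21.1 160.1] hi [ 91.   10.  186.6] 12
s glass 116 lo [-11.5 -14.8 137.7] hi [ 13.   13.5 188.1] min z 135.5 max 191.6
s orange 127 lo [-33.2 -33.6 192.6] hi [ 27.9  23.6 356.2] min z 185.5 max 369.4
s green face: x@(0,165) -10.23 yaw err 5.12 tilt 0.39 sd 0.88 y mid 4.2 n 23
s disc [ 0.4 -0.1 76.8] 20
s ring lo [ 88.5 -21.9 159. ] hi [ 97.4  20.2 189.3] 41
w glass 785 lo [ 11.4 -11.9 138. ] hi [ 12.3  12.3 191.2] min z 136.0 max 192.0
w orange 3289 lo [ -3.4 -32.1 200.1] hi [ 32.7  27.6 295.5] min z 193.4 max 296.6
w green face: x@(0,165) 11.96 yaw err 0.5 tilt -0.05 sd 0.19 y mid -0.2 n 367
w disc [ 4.4 -0.1 76.3] 458
w ring lo [ 88.8 -19.5 155.7] hi [ 90.9  20.3 188.2] 254
t 12.45 pos [658.7 121.4 190.1] yaw [-8.999e+01  4.000e-02 -8.150e+01] F [ 0.5  0.4 -0.5] op 0.294
shift [ 0.4  0.1 -0.4] turn [-0.01 -0.1  -0.04]
```

View pics/c8.png

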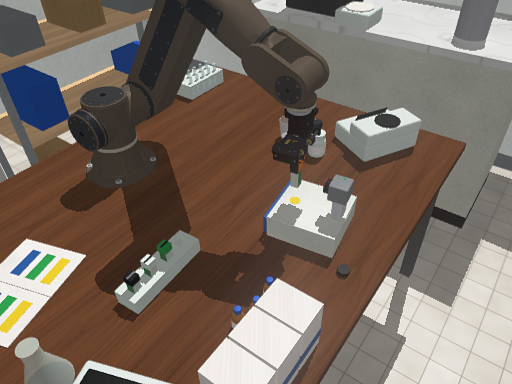

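View pics/s8.png

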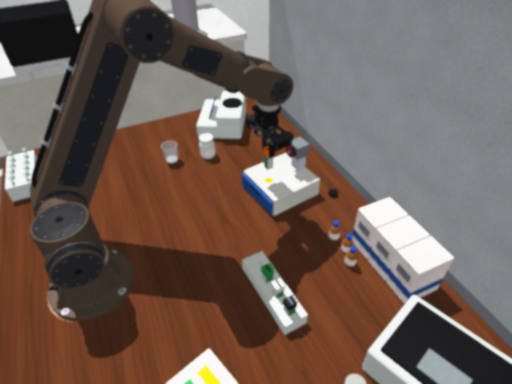

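```bash
python3 -c "
from cell import job
print(job.job_done())"
```

```text
the job is handed in; nothing more can be done
None
```

I pushed the blue drawer home first, then took the orange-capped cell out of the rack. I handed in at 12.45 s with the cell held upright by its cap at the view spot.

- **Drawer:** I pushed until the arm stopped advancing. The wrist force rose to about 12 N and the wrist picture showed the front flush with the base. It still looked shut in the last pictures.
- **Cell position:** The last wrist-camera check put the middle of the glass within about 0.5 mm of the disc centre. The height of 165 mm is good to about 1 mm.
- **Cell angle:** A clear face was turned to the lens to within about 0.5°, with a tilt of about 0.1°.
- **Other objects:** The other three cells, the bottles, jar and beaker looked undisturbed in the last scene and side views. I did not measure their positions.
- **Checks that disagreed:**
  - The side camera's fit of the clear face was too small and blurred to use: 23 pixels, a 5° yaw reading and the wrong depth. I went by the wrist camera.
  - The scene camera's fit was also coarse: 27 pixels, 0.4° yaw and 1° tilt.
  - The wrist camera reads heights about 1 mm too high.

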